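# Turn over the drawing leaf on the bench flip rack

## Task

Turn the part-open blue drawing leaf of the bench flip rack over its spine, pushing it with the fingertips, and press it down so that it lies flat on the green bed on the other side, then take the hand away. Do not pinch the leaf or fling it over, leave the yellow leaf below it lying as it is, and leave the loose parts around the rack where they stand.

Things in the scene. Friction and masses are not known exactly. Their poses are not given: they have to be found in the camera images.
- spine (a point): Middle of the blue leaf's hinge axis, 34 mm above the bench. Axes of the rack: x along the spine, y towards the side where the leaves start (dark bed), -y towards the green bed, z up. Posts 8 x 22 mm, tops 42 mm above the bench, stand at x = +-105 mm on the spine. The rack is moved and turned (up to 0.4 rad) from start to start.
- green_bed (a point): Middle of the top of the green landing bed, 190 (x) x 128 mm, 30.5 mm above the bench, 76 mm to -y of the spine; axes as spine. Bed and spine belong to one plywood board, 230 (x) x 330 x 14 mm, fixed to the bench, its centre under spine.
- leaf (a joint): Angle of the upper blue leaf about the spine: 0 lying flat on the +y side, 1.57 upright, 3.14 (end stop) lying flat on the green bed on the -y side. It starts part-open. The hinge is stiff (0.18 N m), so that the leaf stays at any angle where it is left; pushing at the tab takes about 1 to 3 N.
- leaf_tab (a point): Middle of the blue leaf's tab on the free edge, 141 mm from the spine axis, 30 mm to -x of the spine's middle, between plate and card. Turns with the leaf: x along the spine, y from spine to free edge, z out of the card face (up at joint 0). The tab is 64 mm along x and reaches 153 mm from the spine.
- leaf_face (a point): Middle of the blue leaf, 67 mm from the spine, axes as leaf_tab. Blue metal plate, z -3 to 0 mm, 190 mm along x, 4 to 130 mm from the spine plus the tab: underside at the start, upper side when turned. White card (178 x 110 mm) and tab label (50 x 14 mm), z 0 to 2 mm, on its other face, set in 5 mm or more from the edges. Fingers pressing on both faces at once count as pinching.
- under_leaf (a joint): Angle of the lower, yellow leaf with orange tab, same size, lying flat (0) on the dark bed on the +y side under the blue one; its top is 28.5 mm above the bench and its own hinge lies 7 mm below the spine point. Its orange tab is at x = +60 mm.
- bushing: Loose brass bushing, 40 mm diameter, 35 mm tall, 26 mm bore, standing on the bench beyond the green bed. Origin: centre of its underside. To be left alone.
- collar: Loose steel shaft collar, 48 mm diameter, 18 mm tall, 24 mm bore, lying on the bench beyond the green bed. Origin: centre of its underside. To be left alone.
- carton: Loose small cardboard carton, 70 x 50 x 45 mm tall, on the bench on the +y side of the rack. Origin: centre of its underside. To be left alone.
- tape: Loose orange plastic reel, 56 mm diameter, 24 mm tall, 38 mm bore, on the bench past the far (+x) end of the spine. Origin: centre of its underside. To be left alone.

How it is judged:
By the outcome, as a careful person would: the job done as asked, in the order asked, and still so for the second after the job is handed in, with the robot touching nothing.
It also fails if it takes over 38 s, if anything falls off the work surface, if the arm or the gripper's body presses on something with over 40 N, if the wrist force passes 120 N, or if a joint passes its speed limit or range.

## Robot

A 6-joint arm with a two-finger parallel gripper is mounted at the origin on the work surface. World frame = base frame: x ahead of the robot, y to its left, z up, the work surface at z = 0. Lengths are in mm, angles in rad, forces in N, time in s.
With the tool pointing down it reaches from about 350 to 975 mm from the base axis. Payload 7.1 kg.
Tool frame: the origin (TCP) lies midway between the tips of the shut fingers; the grasp point (between the pads) lies 19 mm behind it (ctrl.grip_depth is the distance from the TCP to the grasp point, in mm); z points along the fingers, y is the line along which they close (so a half turn about z gives the same grasp; the last joint's range is limited). The gripper opens to 88 mm and grips with 3 to 60 N. Pads are 20 mm wide; open, the fingers measure 115 mm over their backs; the gripper's body (75 mm by 178 mm) begins 61 mm behind the grasp point.
Start: joints at [-1.214, 0.423, 1.63, -0, 1.089, -0.019], TCP at [229.402, -581.36, 222.675] pointing down, gripper open.
Joint ranges: [-3, 3], [-0.9, 2.11], [0.09, 2.58], [-1.31, 4.45], [0.11, 2.69], [-2.54, 2.54]. Speed limits (rad/s): [2.39, 2.39, 3.01, 3.14, 3.14, 3.14].

## Interface

Orientations are given as a rotation vector (axis times angle).
In Python, from workcell import ctrl, cams gives the robot as it stands.
- The arm moves only by the tool move_arm, never from a script. Its argument "steps" is a list of rows, each a list of 3 entries, a list of its own where there are three numbers: the shift along the tool's x, y, z in units of 25 mm (1.0 is 25 mm), then the turn about the tool's z in units of 5 degrees (1.0 is 5 degrees), then the closure, from 0 (fully open) to 1 (shut). A call has 1 to 20 rows; each row shifts and turns the commanded pose from where the row before left it, along the tool's axes as they then stand; what a row does not reach is not made up. A row lasts 1/12 s, in which the tool goes at most 41.7 mm and 7.16 degrees, less where a joint would pass 70% of its speed; a pose out of reach is approached as far as the arm can. A call is refused whole if a number of a shift passes 1 or a number of a turn 1, either way. A call with a gripper value outside its range is refused whole. The fingers move at their own pace and stop on an object; the grip force is fixed at half the most. Time passes only in rows, so rows that do not move let the fingers close. It gives the time, the measured TCP pose, the force, the opening and the grip force at its end, in the units of the state.
- ctrl.get_obs(): the state, without advancing time (a new reading comes with each control period).
- cams.get_image(name): name is "scene" or "top"; returns a dict with "image" (420x560x3 uint8, red, green, blue), "camera_matrix" (3x3 intrinsics, pixels), "xyz" and "rotation" of the camera in the world. Camera axes: x right, y down, z forward; pixel columns grow to the right and rows downward; lengths in mm; the calibration is good to about 2 mm. A picture is of the moment at which its call begins. There is no depth.
- ctrl.close_job(): hands the job in; it is judged then, once.
Trained networks look in the newest picture that a camera, given by its name, has taken for a name from the list of things; names that differ only in an ending like _2 or _b are one class to them, and where a whole thing is asked for, a point or a joint stands for the part that bears it (a point fixed in the world has none). Each returns a list of dicts, best first, with "p" (0 to 1); they miss things now and then, are a little off and sometimes report something else, mostly with a low value. They report only what shows in the picture. A call takes as long as a camera call.
- cams.boxes_of(camera, thing): "rect" ([centre column, centre row, width, height] in pixels, round what is visible of it).
- cams.cut_out(camera, thing): "pixels" (420x560 bool, what is visible of it) and "rect" ([centre column, centre row, width, height] in pixels, round what is visible of it).
The state is a dict: "t": time; "qpos": joint angles; "qvel": joint speeds; "joint_torque": joint torques, N m; "ee_pos": TCP position; "orientation": TCP orientation; "ft_force": force on the tool from outside, world axes, zero at the start; "moment": the same for the moment, N m; "width": finger opening in mm; "grasp_force": force on a finger pad.
Only numpy, scipy, OpenCV 4.12 (cv2) and the standard library are available. Lean on these libraries where they do the work, as an engineer would, in place of code of your own. Each camera call takes 0.05 s, during which the arm holds its last target. There are 200 camera calls.

## Working session

There is one attempt and no reset: what is moved stays moved. The work goes in short steps, Python scripts to look and compute and a tool call to move; the robot and the scene stay as the last step left them, time stands still between calls to the robot, and variables do not carry over. Pictures are saved under pics/ and viewed, at most 10 in all, crops included, and the job is handed in when it is done.

Besides the shell and the picture viewer there is one more tool, called after "Request:" in YAML: its name, and indented under it one key for each argument. move_arm: Moves the arm, as the interface text tells. Its arguments: {"type":"object","properties":{"steps":{"type":"array"}},"required":["steps"]}

```bash
mkdir -p pics; ls
python3 - <<'E'
from workcell import ctrl,cams
import cv2,numpy as np
o=ctrl.get_obs();print({k:np.round(v,3) for k,v in o.items()})
for n in("scene","top"):
    d=cams.get_image(n);cv2.imwrite(f"pics/{n}0.png",d["image"][:,:,::-1])
    print(n,d["camera_matrix"],d["xyz"],d["rotation"])
    for t in("spine","green_bed","leaf","leaf_tab","under_leaf","bushing","collar","carton","tape"):
        print(t,[(round(b["p"],2),np.round(b["rect"]).tolist()) for b in cams.boxes_of(n,t)[:2]])
E
```

```text
pics
{'t': np.float64(0.0), 'qpos': array([-1.214,  0.424,  1.631,  0.   ,  1.089, -0.019]), 'qvel': array([ 0.   , -0.001,  0.   ,  0.001, -0.001,  0.001]), 'joint_torque': array([ 1.0000e-03, -5.4462e+01, -2.7367e+01,  6.4000e-02,  2.3000e-02,
       -0.0000e+00]), 'ee_pos': array([ 229.233, -580.836,  221.891]), 'orientation': array([-3.085, -0.587,  0.   ]), 'ft_force': array([-0.831,  0.18 , -1.003]), 'moment': array([0.057, 0.023, 0.044]), 'grasp_force': np.float64(0.0), 'width': np.float64(87.943)}
scene [[438.1027526    0.         275.83118318]
 [  0.         438.1027526  208.28594776]
 [  0.           0.           1.        ]] [1257.60090588  211.53839119  769.60878466] [-1.57770973 -2.02848242  0.80048608]
spine [(0.61, [296.0, 213.0, 167.0, 122.0])]
green_bed [(0.92, [296.0, 213.0, 168.0, 122.0])]
leaf [(0.83, [315.0, 192.0, 64.0, 82.0])]
leaf_tab [(0.69, [317.0, 193.0, 68.0, 80.0])]
under_leaf [(0.92, [323.0, 220.0, 83.0, 66.0])]
bushing [(0.79, [206.0, 193.0, 18.0, 23.0])]
collar []
carton [(0.61, [409.0, 249.0, 39.0, 40.0])]
tape [(0.66, [297.0, 214.0, 164.0, 117.0]), (0.64, [270.0, 268.0, 30.0, 28.0])]
top [[387.51790989   0.         280.87953172]
 [  0.         387.51790989 207.44733401]
 [  0.           0.           1.        ]] [475.37418251  40.6012552  756.69492803] [-2.11046513  2.14236013 -0.22696746]
spine [(0.74, [247.0, 235.0, 190.0, 150.0]), (0.73, [222.0, 223.0, 72.0, 124.0])]
green_bed [(0.96, [249.0, 236.0, 191.0, 146.0])]
leaf [(0.87, [222.0, 223.0, 72.0, 124.0])]
leaf_tab []
under_leaf [(0.8, [189.0, 225.0, 36.0, 98.0])]
bushing [(0.77, [369.0, 227.0, 25.0, 22.0])]
collar [(0.89, [361.0, 272.0, 29.0, 24.0])]
carton [(0.62, [115.0, 204.0, 46.0, 46.0])]
tape [(0.89, [260.0, 148.0, 28.0, 29.0])]
```

View pics/scene0.png

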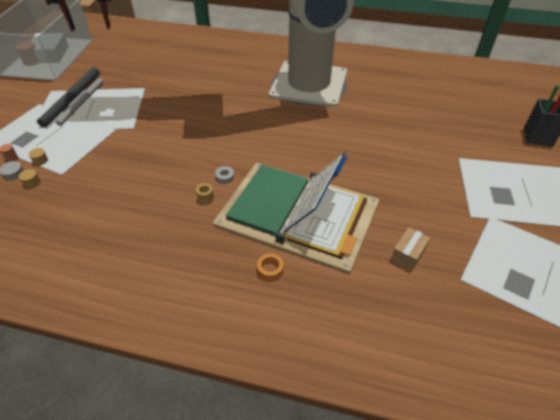

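View pics/top0.png

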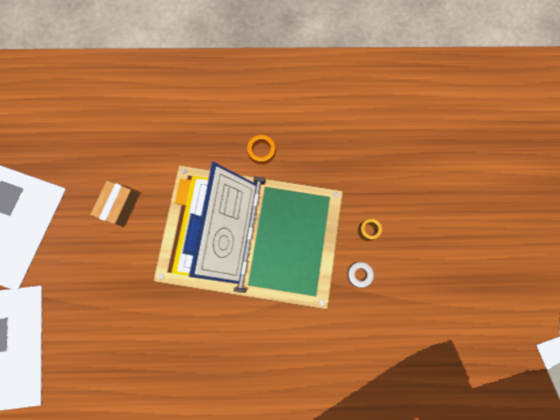

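The top view shows the board corners at about (181,167), (341,191), (327,307) and (156,281). The posts are near (260,181) and (240,290), and the leaf's free corners are near (213,163) and (190,277). In the scene view the green side is on the left, with the bushing and collar beyond it. Next I'll fit the pose by reprojection.

```bash
cat > h.py <<'E'
import numpy as np,cv2
from scipy.spatial.transform import Rotation as R
from scipy.optimize import least_squares
from workcell import ctrl,cams
def proj(d,P):
    Rm=np.array(d["rotation"],float); Rm=R.from_rotvec(Rm).as_matrix() if Rm.ndim==1 else Rm
    c=(np.atleast_2d(P)-d["xyz"])@Rm
    return c[:,:2]/c[:,2:]*np.diag(d["camera_matrix"])[:2]+d["camera_matrix"][:2,2]
def W(p,q):  # rack -> world (q rel. spine point)
    return np.atleast_2d(q)@R.from_euler('z',p[2]).as_matrix().T+[p[0],p[1],34]
def leaf(a,q): # leaf frame x,y(from spine),z -> rack
    q=np.atleast_2d(q);c,s=np.cos(a),np.sin(a)
    return np.c_[q[:,0],q[:,1]*c-q[:,2]*s,q[:,1]*s+q[:,2]*c]
board=np.array([[115,165,-20],[115,-165,-20],[-115,-165,-20],[-115,165,-20]])
plate=np.array([[95,4,0],[95,130,0],[2,130,0],[2,153,0],[-62,153,0],[-62,130,0],[-95,130,0],[-95,4,0]])
E
cat > fit.py <<'E'
from h import *
t=cams.get_image("top");s=cams.get_image("scene")
bt=np.array([[181,167],[341,191],[327,307],[156,281]])
lt=np.array([[213,163],[190,277]])
def f(p):
    r=[(proj(t,W(p,board))-bt).ravel(),(proj(t,W(p,leaf(p[3],[[95,130,0],[-95,130,0]])))-lt).ravel()]
    return np.concatenate(r)
best=min((least_squares(f,[500,60,y,a],loss='soft_l1') for y in(-.3,0,.3) for a in(.5,1.)),key=lambda r:r.cost)
p=best.x;print(p,best.cost,np.round(best.fun,1));np.save("p.npy",p)
gb=np.array([[95,-12,-3.5],[95,-140,-3.5],[-95,-140,-3.5],[-95,-12,-3.5]])
out=[]
for d,(c0,r0) in((t,(150,150)),(s,(210,145))):
    im=cv2.resize(d["image"][r0:r0+165,c0:c0+200,::-1],None,fx=4,fy=4,interpolation=cv2.INTER_CUBIC)[:, :]
    for q,c in((board,(255,0,255)),(gb,(0,255,255)),(leaf(p[3],plate),(0,0,255))):
        cv2.polylines(im,[np.round(((proj(d,W(p,q))-[c0,r0]+.5)*4)).astype(int)],True,c,1)
    out.append(cv2.resize(im,(400*2//2*1,330)))
cv2.imwrite("pics/ov.png",np.hstack(out))
from itertools import product
for n,th,z in(("top","bushing",17),("top","collar",9),("top","tape",12),("top","carton",22)):
    b=cams.boxes_of(n,th)[0]["rect"][:2]
    g=least_squares(lambda u:proj(t,[u[0],u[1],z])[0]-b,[500,0]).x
    print(th,g,(R.from_euler('z',-p[2]).as_matrix()@[g[0]-p[0],g[1]-p[1],0])[:2])
E
python3 fit.py
```

```text
[ 5.69268527e+02  8.35785605e+01 -1.70250253e-01  9.68852040e-01] 8.0544334008465 [-1.6 -1.8  2.8 -0.4  1.8  2.3 -1.6  0.6 -0.1 -1.1  0.   0.3]
bushing [ 578.76080059 -140.0747048 ] [  47.24838498 -218.81150897]
collar [ 493.4519656  -123.78962887] [ -39.58625276 -217.21566591]
tape [741.76090678  66.73462416] [172.85240479  12.62479624]
carton [630.94741958 345.03846241] [ 16.48827681 268.13001108]
```

View pics/ov.png

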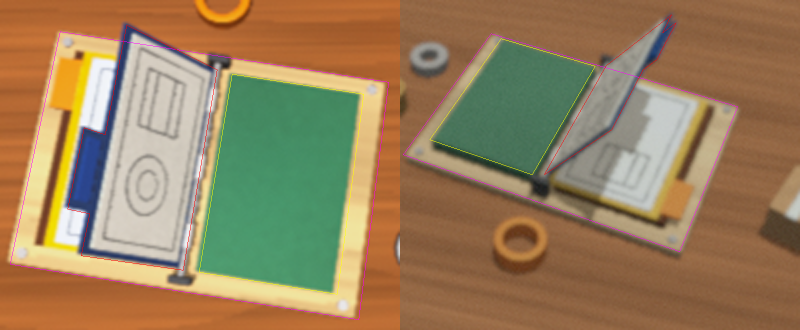

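The overlay fits in both views: spine at (569, 84), yaw -0.170, leaf at about 0.97 rad. The plan is to shut the fingers, line the tool up with the rack (tool x = rack x, tool y = -rack y) and come in on the +y side of the tab.

Request:
move_arm:
  steps:
    - [[0, 0, 0], 1, 1]
    - [[0, 0, 0], 1, 1]
    - [[0, 0, 0], 1, 1]
    - [[0, 0, 0], 1, 1]
    - [[0, 0, 0], 1, 1]
    - [[0, 0, 0], 1, 1]
    - [[0, 0, 0], 0.26, 1]
    - [[0.1, -0.5, 0], 0, 1]
    - [[0.2, -1, 0], 0, 1]
    - [[0.2, -1, 0], 0, 1]
    - [[0.2, -1, 0], 0, 1]
    - [[0.2, -1, 0], 0, 1]
    - [[0.2, -1, 0], 0, 1]
    - [[0.2, -1, 0], 0, 1]
    - [[0.2, -1, 0], 0, 1]
    - [[0.2, -1, 0], 0, 1]
    - [[0.2, -1, 0], 0, 1]
    - [[0.2, -1, 0], 0, 1]
    - [[0.2, -1, 0], 0, 1]
    - [[0.2, -1, 0], 0, 1]

```text
t: 2.97
ee_pos: [344.0, -282.0, 222.7]
orientation: [-3.13, 0.263, -0.0]
ft_force: [-0.2, -0.5, 0.6]
width: 0.4
grasp_force: 0.0
```

```bash
cat > st.py <<'E'
from h import *
p=np.load("p.npy");o=ctrl.get_obs();Rm=R.from_rotvec(o["orientation"]).as_matrix()
q=(R.from_euler('z',-p[2]).as_matrix()@(o["ee_pos"]-[p[0],p[1],0]))
print("t",round(float(o["t"]),2),"rack xyz",np.round(q,1),"toolx yaw err",round(np.arctan2(Rm[1,0],Rm[0,0])-p[2],3),"w",round(float(o["width"]),1),"F",np.round(o["ft_force"],1),"q",np.round(o["qpos"],2))
E
python3 st.py
```

```text
t 2.97 rack xyz [-160.1 -398.5  222.7] toolx yaw err 0.002 w 0.4 F [-0.2 -0.5  0.6] q [-0.71  0.15  2.01  0.    0.97  1.02]
```

Request:
move_arm:
  steps:
    - [[0.25, -1, 0], 0, 1]
    - [[0.25, -1, 0], 0, 1]
    - [[0.25, -1, 0], 0, 1]
    - [[0.25, -1, 0], 0, 1]
    - [[0.25, -1, 0], 0, 1]
    - [[0.25, -1, 0], 0, 1]
    - [[0.25, -1, 0], 0, 1]
    - [[0.25, -1, 0], 0, 1]
    - [[0.25, -1, 0], 0, 1]
    - [[0.25, -1, 0], 0, 1]
    - [[0.25, -1, 0], 0, 1]
    - [[0.25, -1, 0], 0, 1]
    - [[0.25, -1, 0], 0, 1]
    - [[0.25, -1, 0], 0, 1]
    - [[0.25, -1, 0], 0, 1]
    - [[0.25, -1, 0], 0, 1]
    - [[0.25, -1, 0], 0, 1]
    - [[0.25, -1, 0], 0, 1]
    - [[0.25, -1, 0], 0, 1]
    - [[0.25, -1, 0], 0, 1]

```text
t: 4.63
ee_pos: [551.5, 189.2, 222.7]
orientation: [-3.131, 0.263, 0.001]
ft_force: [0.3, 0.3, 0.8]
width: 0.3
grasp_force: 0.0
```

```bash
python3 st.py
```

```text
t 4.63 rack xyz [-35.4 101.1 222.7] toolx yaw err 0.003 w 0.3 F [0.3 0.3 0.8] q [0.31 0.36 1.72 0.   1.06 2.05]
```

Request:
move_arm:
  steps:
    - [[0.2, -0.8, 0], 0, 1]
    - [[0, -0.6, 0.5], 0, 1]
    - [[0, 0, 1], 0, 1]
    - [[0, 0, 1], 0, 1]
    - [[0, 0, 0.9], 0, 1]
    - [[0, 0.4, 0], 0, 1]
    - [[0, 0.4, 0], 0, 1]
    - [[0, 0.4, 0], 0, 1]
    - [[0, 0.3, 0], 0, 1]
    - [[0, 0.3, 0], 0, 1]
    - [[0, 0.3, 0], 0, 1]
    - [[0, 0, 0], 0, 1]

```text
t: 5.63
ee_pos: [554.8, 168.3, 139.2]
orientation: [-3.129, 0.269, -0.004]
ft_force: [0.2, -0.0, 0.9]
width: 0.3
grasp_force: 0.3
```

```bash
cat > ang.py <<'E'
from h import *
import sys,runpy
runpy.run_path("st.py")
p=np.load("p.npy")
t=cams.get_image("top");s=cams.get_image("scene")
ims=[]
for d,(c0,r0) in((t,(150,130)),(s,(210,125))):
    im=cv2.resize(d["image"][r0:r0+200,c0:c0+200,::-1],None,fx=2,fy=2,interpolation=cv2.INTER_CUBIC)
    if len(sys.argv)>2:
        cv2.polylines(im,[np.round((proj(d,W(p,leaf(float(sys.argv[2]),plate)))-[c0,r0]+.5)*2).astype(int)],True,(0,0,255),1)
    ims.append(im)
cv2.imwrite(sys.argv[1],np.hstack(ims))
E
python3 ang.py pics/a1.png 1.05
```

```text
t 5.63 rack xyz [-28.6  81.  139.2] toolx yaw err -0.001 w 0.3 F [ 0.2 -0.   0.9] q [ 0.27  0.46  1.79 -0.    0.88  2.02]
```

View pics/a1.png

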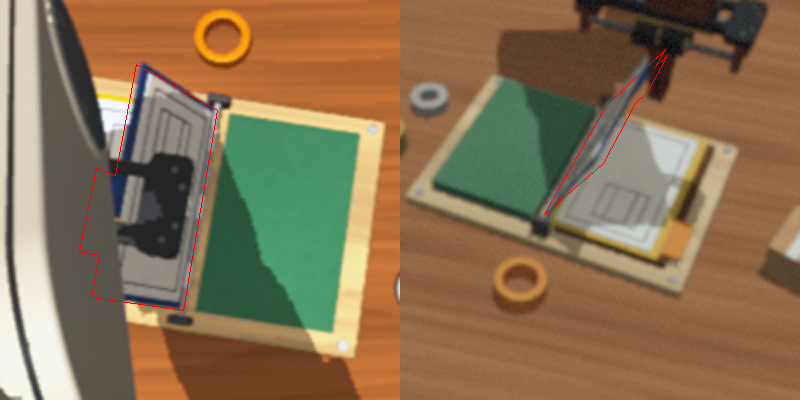

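The leaf is following the fingers. It now stands at about 1.1 rad, with its edge near (140,65) in the left half of the picture. Next I push it up to vertical.

Request:
move_arm:
  steps:
    - [[0, 0.2, -0.09], 0, 1]
    - [[0, 0.2, -0.09], 0, 1]
    - [[0, 0.2, -0.09], 0, 1]
    - [[0, 0.2, -0.09], 0, 1]
    - [[0, 0.2, -0.09], 0, 1]
    - [[0, 0.2, -0.09], 0, 1]
    - [[0, 0.2, -0.09], 0, 1]
    - [[0, 0.2, -0.09], 0, 1]
    - [[0, 0.2, -0.09], 0, 1]
    - [[0, 0.2, -0.09], 0, 1]
    - [[0, 0.2, -0.09], 0, 1]
    - [[0, 0.2, -0.09], 0, 1]
    - [[0, 0.2, -0.09], 0, 1]
    - [[0, 0, 0], 0, 1]

```text
t: 6.9
ee_pos: [543.0, 104.5, 167.4]
orientation: [3.13, -0.268, 0.001]
ft_force: [0.6, -0.6, -0.8]
width: 0.5
grasp_force: 0.0
```

```bash
python3 ang.py pics/a2.png 1.57
```

```text
t 6.9 rack xyz [-29.5  16.1 167.4] toolx yaw err -0.001 w 0.5 F [ 0.6 -0.6 -0.8] q [ 0.17  0.39  1.83 -0.    0.92  1.91]
```

View pics/a2.png

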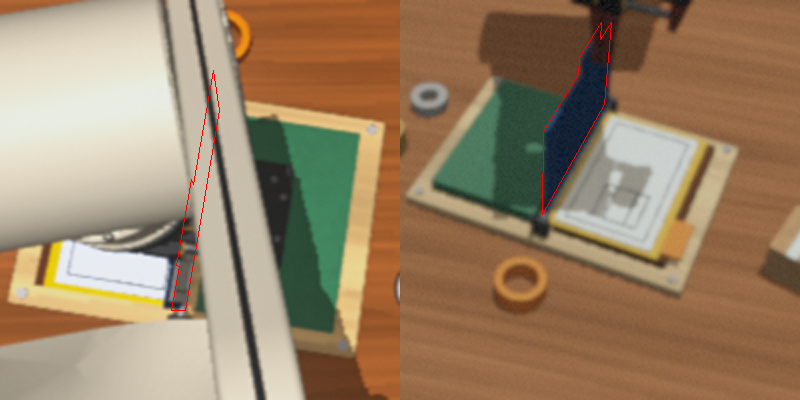

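The leaf is upright and matches the drawn 1.57 outline (its near bottom corner is at (543,213) in the view), and the yellow leaf has not moved. Now I follow the arc down to about 150°.

Request:
move_arm:
  steps:
    - [[0, 0.31, 0], 0, 1]
    - [[0, 0.31, 0.02], 0, 1]
    - [[0, 0.31, 0.04], 0, 1]
    - [[0, 0.31, 0.06], 0, 1]
    - [[0, 0.31, 0.07], 0, 1]
    - [[0, 0.3, 0.09], 0, 1]
    - [[0, 0.3, 0.11], 0, 1]
    - [[0, 0.29, 0.13], 0, 1]
    - [[0, 0.28, 0.14], 0, 1]
    - [[0, 0.27, 0.16], 0, 1]
    - [[0, 0.26, 0.17], 0, 1]
    - [[0, 0.25, 0.19], 0, 1]
    - [[0, 0.24, 0.2], 0, 1]
    - [[0, 0.23, 0.22], 0, 1]
    - [[0, 0.21, 0.23], 0, 1]
    - [[0, 0.2, 0.24], 0, 1]
    - [[0, 0.19, 0.25], 0, 1]
    - [[0, 0.17, 0.26], 0, 1]

```text
t: 8.5
ee_pos: [522.7, -11.8, 101.7]
orientation: [-3.13, 0.268, 0.0]
ft_force: [-0.8, 1.0, -0.4]
width: 0.5
grasp_force: 0.3
```

```bash
python3 ang.py pics/a3.png 2.62
```

```text
t 8.5 rack xyz [ -29.8 -101.9  101.7] toolx yaw err -0.0 w 0.5 F [-0.8  1.  -0.4] q [-0.05  0.46  1.93  0.    0.75  1.7 ]
```

View pics/a3.png

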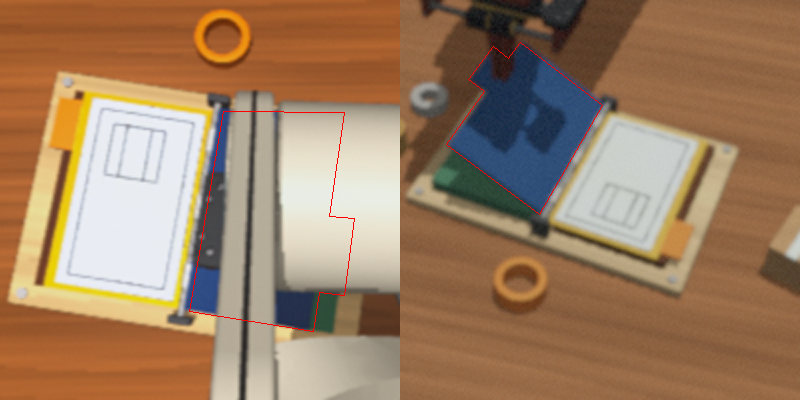

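The leaf is at about 2.62 rad, right on the overlay. I carry on down to almost flat.

Request:
move_arm:
  steps:
    - [[0, 0.16, 0.27], 0, 1]
    - [[0, 0.14, 0.28], 0, 1]
    - [[0, 0.12, 0.29], 0, 1]
    - [[0, 0.1, 0.3], 0, 1]
    - [[0, 0.09, 0.3], 0, 1]
    - [[0, 0.07, 0.3], 0, 1]
    - [[0, 0.05, 0.3], 0, 1]
    - [[0, 0.03, 0.3], 0, 1]
    - [[0, 0.02, 0.2], 0, 1]
    - [[0, 0, 0], 0, 1]

```text
t: 9.43
ee_pos: [519.1, -30.6, 37.9]
orientation: [3.13, -0.267, -0.002]
ft_force: [0.8, -0.6, 0.9]
width: 0.7
grasp_force: 0.0
```

```bash
python3 st.py
```

```text
t 9.43 rack xyz [ -30.1 -121.    37.9] toolx yaw err -0.0 w 0.7 F [ 0.8 -0.6  0.9] q [-0.08  0.57  1.96 -0.    0.62  1.66]
```

Now I press down in small steps until the force shows the end stop.

Request:
move_arm:
  steps:
    - [[0, 0, 0.03], 0, 1]
    - [[0, 0, 0.03], 0, 1]
    - [[0, 0, 0], 0, 1]
    - [[0, 0, 0], 0, 1]

```text
t: 9.77
ee_pos: [519.7, -30.5, 37.7]
orientation: [-3.13, 0.267, -0.0]
ft_force: [-0.3, -0.1, -1.0]
width: 0.4
grasp_force: 0.0
```

Request:
move_arm:
  steps:
    - [[0, 0, 0.03], 0, 1]
    - [[0, 0, 0.03], 0, 1]
    - [[0, 0, 0], 0, 1]
    - [[0, 0, 0], 0, 1]

```text
t: 10.1
ee_pos: [519.8, -30.6, 37.2]
orientation: [-3.13, 0.267, -0.001]
ft_force: [-3.5, 0.2, 13.7]
width: 0.4
grasp_force: 6.7
```

13.7 N at z = 37 means the leaf is on its stop. I lift straight off, move clear towards the robot, and check.

Request:
move_arm:
  steps:
    - [[0, 0, -0.1], 0, 1]
    - [[0, 0, -0.3], 0, 1]
    - [[0, 0, -0.7], 0, 1]
    - [[0, 0, -1], 0, 1]
    - [[0, 0, -1], 0, 1]
    - [[0, 0, -1], 0, 1]
    - [[0, 0, -1], 0, 1]
    - [[0, 0, -1], 0, 1]
    - [[0, 0.9, 0], 0, 1]
    - [[0, 1, 0], 0, 1]
    - [[0, 1, 0], 0, 1]
    - [[0, 1, 0], 0, 1]
    - [[0, 1, 0], 0, 1]
    - [[0, 1, 0], 0, 1]
    - [[0, 1, 0], 0, 1]
    - [[0, 1, 0], 0, 1]
    - [[0, 1, 0], 0, 1]
    - [[0, 1, 0], 0, 1]
    - [[0, 0.5, 0], 0, 1]
    - [[0, 0, 0], 0, 1]

```text
t: 11.77
ee_pos: [475.1, -288.8, 188.8]
orientation: [3.129, -0.272, 0.001]
ft_force: [-0.8, 0.2, 0.1]
width: 0.6
grasp_force: 0.0
```

```bash
python3 ang.py pics/a4.png 3.1416
python3 - <<'E'
from h import *
cams.get_image("top")
for th in("bushing","collar","tape","carton"): print(th,[np.round(b["rect"]).tolist() for b in cams.boxes_of("top",th)[:1]])
E
```

```text
t 11.77 rack xyz [ -29.7 -383.   188.8] toolx yaw err -0.003 w 0.6 F [-0.8  0.2  0.1] q [-0.57  0.37  1.81 -0.    0.96  1.18]
bushing [[214.0, 229.0, 86.0, 107.0]]
collar [[361.0, 274.0, 28.0, 28.0]]
tape [[260.0, 149.0, 34.0, 31.0]]
carton []
```

View pics/a4.png

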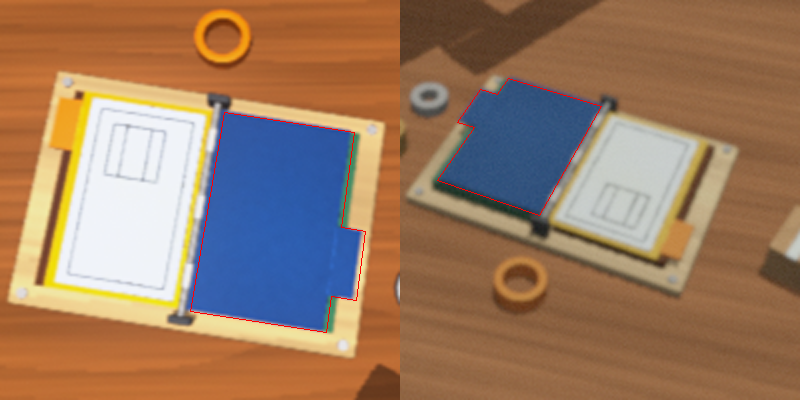

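The blue leaf lies flat, with its outline matching 3.14 in both views. The yellow leaf, tape and collar have not moved and the hand is clear, so I hand the job in.

```bash
python3 -c "
from workcell import ctrl
print(ctrl.close_job())"
```

```text
the job is handed in; nothing more can be done
None
```

The blue leaf was pushed over its spine with shut fingertips and pressed flat on the green bed (13.7 N at the stop). The hand is clear, the yellow leaf, tape and collar look unmoved, the bushing and carton were not confirmed afterwards (the arm never went near them while low), and the job was handed in at about 12 s.

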